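# Return the fallen parts tub to the sprung stack of empties

## Task

An empty square parts tub has been knocked over on the bench. Stand it upright on the bench and let go, then take it again by its rim from straight above and lower it squarely into the top tub of the sprung stack until it just rests there upright. Do it gently: do not drop it in or press it in so that it wedges, and leave the other things on the bench alone.

Things in the scene. Friction and masses are not known exactly. Their poses are not given: they have to be found in the camera images.
- tub: Loose empty grey plastic tub, a square tapered cup 85 mm tall, 60 to 130 g, starting on its side. Origin: centre of the foot's underside; z from foot to mouth; x, y square to the sides. Outside 40 mm square at the foot, widening evenly to 53 mm at 67 mm up; then to the mouth an upright rim band 60 mm square. Lying, it rests on foot edge and band edge, z rising 8 degrees towards the mouth.
- tub_mouth (a point): Centre of the loose tub's mouth, 85 mm from its origin along z. Inside it is 49 mm square here and narrows evenly to 33 mm at the floor (4 mm thick); walls 4 mm, at the rim band 5.5 to 7.3 mm. Nested in an equal tub it stops by its taper with about 40 mm standing out of the lower tub's mouth: the rim band and 22 mm below it.
- stacker: Stacker fixed to the bench: white open housing 120 mm square, 50 mm high. From its middle rises a stack of nested grey tubs equal to the loose one, mouths up, sides parallel to the housing's. Origin: centre of the underside, z up, x, y square to the sides. The top tub's mouth is 115 to 151 mm above the bench, varying and not reported: see or feel it. A tub in place has its foot at 70 to 106 mm.
- stack_axis (a point): Point on the stack's upright axis, level with the housing's top edge (50 mm up). The stack stands on a spring: it holds still up to about 1 N, then sinks 1 mm per N, at most 16 mm; it floats sideways up to 6 mm (0.4 N per mm) and 0.12 rad in yaw. Over 12 N between the loose tub and the stack (pressed down 11 mm) counts as wedged; let go 5 mm or more above its seat, as dropped.
- screwdriver: Bystander: screwdriver 170 mm long lying between the stacker and the tub. Origin in mid length at its underside, x along it.
- spool: Bystander: black empty reel standing flat near the robot, 64 mm across, 42 mm high. Origin at the centre of its underside.
- beaker: Bystander: round white plastic cup standing upright, 68 mm across its mouth, 75 mm high. Origin at the centre of its underside.
- spanner: Bystander: open-ended spanner 140 mm long lying on the bench. Origin in mid length at its underside, x along it.

How it is judged:
By the outcome, as a careful person would: the job done as asked, in the order asked, and still so for the second after the job is handed in, with the robot touching nothing.
It also fails if it takes over 59 s, if anything falls off the work surface, if the arm or the gripper's body presses on something with over 40 N, if the wrist force passes 120 N, or if a joint passes its speed limit or range.

## Robot

A 6-joint arm with a two-finger parallel gripper is mounted at the origin on the work surface. World frame = base frame: x ahead of the robot, y to its left, z up, the work surface at z = 0. Lengths are in m, angles in rad, forces in N, time in s.
With the tool pointing down it reaches from about 0.25 to 0.85 m from the base axis. Payload 12.5 kg.
Tool frame: the origin (TCP) lies midway between the tips of the shut fingers; the grasp point (between the pads) lies 19 mm behind it; z points along the fingers, y is the line along which they close (so a half turn about z gives the same grasp; the last joint's range is limited). The gripper opens to 93 mm and grips with 3 to 60 N. Pads are 15 mm wide; open, the fingers measure 128 mm over their backs; the gripper's body (75 mm by 188 mm) begins 65 mm behind the grasp point.
Start: joints at [1.219, 0.351, 1.652, -0, 1.139, -0.085], TCP at [0.145, 0.531, 0.219] pointing down, gripper open.
Joint ranges: [-2.75, 2.75], [-0.79, 2.1], [0.01, 2.65], [-1.57, 4.71], [0.07, 3.14], [-2.87, 2.87]. Speed limits (rad/s): [2.22, 2.22, 2.79, 3.14, 3.14, 3.14].

## Interface

Orientations are given as a 3x3 rotation matrix whose columns are the frame's x, y, z axes.
In Python, from workcell import bot gives the robot as it stands.
- The arm moves only by the shell command python3 nudge.py FILE [OPENING] [FORCE], which reads ROWS from the file FILE. ROWS is 1 to 12 rows, parted by semicolons, with the numbers parted by commas; each row has 6 numbers: dx, dy, dz in units of 100 mm, then a rotation vector rx, ry, rz in units of 0.2 rad; each row is the pose to reach, as a shift and turn from the pose commanded when the command began, along the tool's axes at that moment; what a row does not reach only later rows make up. A row lasts 1/12 s, in which the tool goes at most 0.0417 m and 0.125 rad, less where a joint would pass 70% of its speed; a pose out of reach is approached as far as the arm can. OPENING is the finger opening in m, set as the command begins (- or left out keeps the last). The fingers move at their own pace and stop on an object; FORCE is the grip in N (left out, the last holds). Time passes only in rows, so rows that do not move let the fingers close. It prints the time, the measured TCP pose, the force, the opening and the grip force at its end. Input that does not fit is refused with a message, and nothing moves.
- bot.sense(): the state, without advancing time (a new reading comes with each control period).
- bot.capture(name): name is "scene" or "top" or "wrist"; returns a dict with "frame" (384x512x3 uint8, red, green, blue), "mtx" (3x3 intrinsics, pixels), "eye" and "rotation" of the camera in the world; the wrist camera has in their place "mount" (4x4, takes a point from camera to tool coordinates, whose origin is the TCP and whose axes are the flange's). Camera axes: x right, y down, z forward; pixel columns grow to the right and rows downward; lengths in m; the calibration is good to about 2 mm. A picture is of the moment at which its call begins: read the wrist's pose just before it. There is no depth.
- bot.close_job(): hands the job in; it is judged then, once.
The state is a dict: "t": time; "qpos": joint angles; "dq": joint speeds; "joint_torque": joint torques, N m; "eef_pos": TCP position; "ee_rot": TCP orientation; "contact_force": force on the tool from outside, world axes, zero at the start; "wrist_torque": the same for the moment, N m; "finger_gap": finger opening in m; "gripper_force": force on a finger pad.
Only numpy, scipy, OpenCV 4.12 (cv2) and the standard library are available. Lean on these libraries where they do the work, as an engineer would, in place of code of your own. Each camera call takes 0.05 s, during which the arm holds its last target. There are 200 camera calls.

## Working session

There is one attempt and no reset: what is moved stays moved. The work goes in short steps, Python scripts to look and compute and a shell command to move; the robot and the scene stay as the last step left them, time stands still between calls to the robot, and variables do not carry over. Pictures are saved under pics/ and viewed, at most 11 in all, crops included, and the job is handed in when it is done.

```bash
ls; mkdir -p pics; cat > h.py <<'E'
from workcell import bot
import numpy as np, cv2, json
def snap(name,fn):
    s=bot.sense(); c=bot.capture(name)
    cv2.imwrite('pics/'+fn+'.png',c['frame'][:,:,::-1])
    if 'mount' in c:
        T=np.eye(4);T[:3,:3]=s['ee_rot'];T[:3,3]=s['eef_pos'];M=T@np.array(c['mount'])
        R,e=M[:3,:3],M[:3,3]
    else: R,e=np.array(c['rotation']),np.array(c['eye'])
    np.savez('pics/'+fn+'.npz',K=np.array(c['mtx']),R=R,e=e)
    return c['frame']
def cam(fn):
    d=np.load('pics/'+fn+'.npz');return d['K'],d['R'],d['e']
def ray(fn,uv):
    K,R,e=cam(fn);d=R@np.linalg.inv(K)@np.array([uv[0],uv[1],1.]);return e,d/np.linalg.norm(d)
def onz(fn,uv,z):
    e,d=ray(fn,uv);return e+d*(z-e[2])/d[2]
def tri(*obs):
    A=np.zeros((3,3));b=np.zeros(3)
    for fn,uv in obs:
        e,d=ray(fn,uv);P=np.eye(3)-np.outer(d,d);A+=P;b+=P@e
    x=np.linalg.solve(A,b)
    return x,[round(float(np.linalg.norm((np.eye(3)-np.outer(ray(f,u)[1],ray(f,u)[1]))@(x-ray(f,u)[0]))),4) for f,u in obs]
def proj(fn,X):
    K,R,e=cam(fn);p=K@(R.T@(np.array(X)-e));return p[:2]/p[2]
E
python3 - <<'E'
from h import *
a=snap('scene','s0');b=snap('top','t0');snap('wrist','w0')
for n in('s0','t0','w0'):
    K,R,e=cam(n);print(n,K[0],e.round(3),R.round(2).tolist())
cv2.imwrite('pics/st0.png',cv2.resize(np.vstack([a,b])[:,:,::-1],None,fx=.78,fy=.78))
s=bot.sense();print({k:np.round(v,3).tolist() for k,v in s.items()})
E
```

```text
nudge.py
pics
workcell.py
s0 [487.17450189   0.         253.36943606] [ 1.076 -0.643  0.68 ] [[0.8, 0.35, -0.49], [0.6, -0.48, 0.64], [-0.01, -0.8, -0.6]]
t0 [392.21199081   0.         262.44581334] [0.438 0.047 0.927] [[-0.03, -0.99, 0.12], [-1.0, 0.03, -0.02], [0.02, -0.12, -0.99]]
w0 [303.61675473   0.         255.1799655 ] [0.066 0.55  0.384] [[0.26, 0.92, 0.28], [0.96, -0.25, -0.08], [-0.0, 0.29, -0.96]]
{'t': 0.15, 'qpos': [1.219, 0.351, 1.652, -0.0, 1.139, -0.085], 'dq': [-0.0, -0.002, -0.002, -0.001, -0.0, -0.0], 'joint_torque': [0.0, -49.746, -28.534, 0.07, 0.025, -0.0], 'eef_pos': [0.145, 0.53, 0.218], 'ee_rot': [[-0.965, 0.264, -0.0], [0.264, 0.965, -0.001], [0.0, -0.001, -1.0]], 'contact_force': [0.277, -0.113, 0.033], 'wrist_torque': [-0.009, 0.028, 0.085], 'gripper_force': 0.0, 'finger_gap': 0.093}
```
View pics/t0.png

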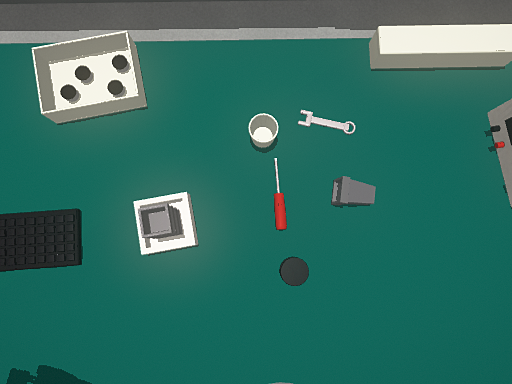

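View pics/s0.png

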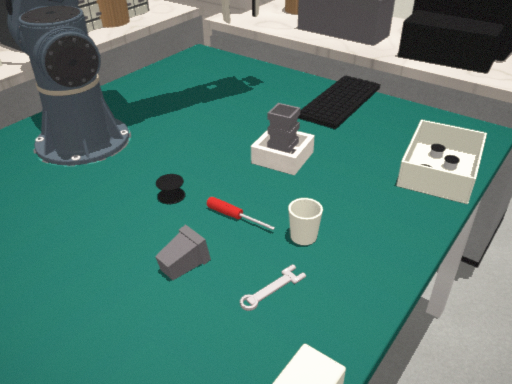

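The top view shows the tub lying at about (354,192) with its mouth to the left (+y), the stack at (160,220), the screwdriver at (280,200), the spool at (294,271), the beaker at (263,130) and the spanner at (327,122). The scene view shows the tub at (185,252) and the stack mouth at (284,112). Next I'll enlarge both.

```bash
python3 - <<'E'
from h import *
def crop(fn,u,v,w,h,f):
    im=cv2.imread('pics/'+fn+'.png')[v:v+h,u:u+w];return cv2.resize(im,None,fx=f,fy=f,interpolation=cv2.INTER_CUBIC)
a=np.hstack([crop('t0',315,165,80,60,5),crop('t0',125,185,80,60,5)])
b=np.hstack([crop('s0',145,220,80,60,5),crop('s0',245,95,80,60,5)])
cv2.imwrite('pics/c0.png',np.vstack([a,b]))
E
```

View pics/c0.png

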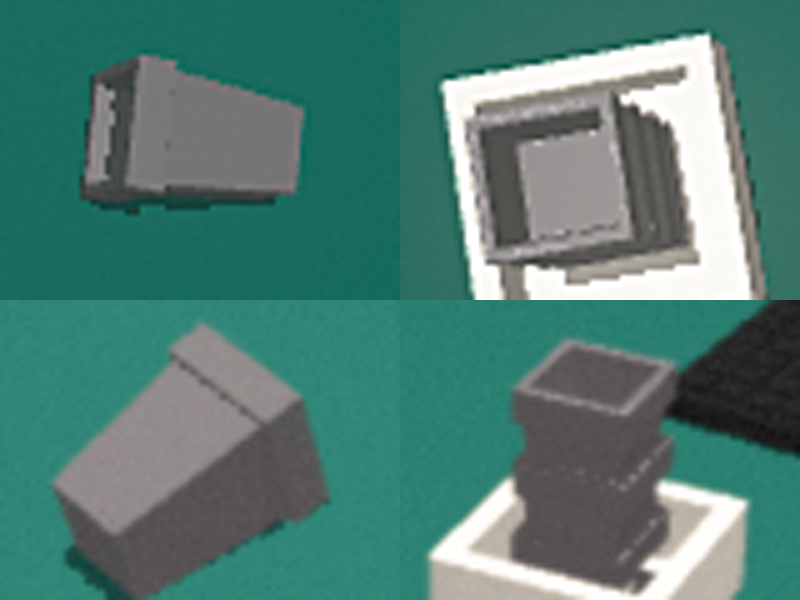

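```bash
python3 - <<'E'
from h import *
def px(u,v,o): return ((u+.5)/5-.5+o[0],(v+.5)/5-.5+o[1])
T1=(315,165);S1=(145,220);T2=(125-80,185);S2=(245-80,95-60)
def P(t,s,to,so,n):
    s=(s[0],s[1])
    x,r=tri(('t0',px(*t,to)),('s0',px(*s,so)));print(n,x.round(4),r);return x
S1=(145,220-60)
m1=P((138,56),(302,398),T1,S1,'m+x');m2=P((131,187),(203,323),T1,S1,'m-x')
f1=P((302,107),(115,535),T1,S1,'f+x');f2=P((295,193),(53,487),T1,S1,'f-x')
print('dist',np.linalg.norm(m1-m2),np.linalg.norm(f1-f2))
m=(m1+m2)/2;f=(f1+f2)/2;d=m-f;print('mid',m,f,'len',np.linalg.norm(d),'yaw',np.degrees(np.arctan2(d[1],d[0])), np.degrees(np.arctan2(*(m1-m2)[[1,0]])),np.degrees(np.arctan2(*(f1-f2)[[1,0]])))
q=[P(*a,T2,S2,n) for a,n in [(((468,122),(678,362)),'A'),(((602,90),(622,415)),'B'),(((632,235),(515,388)),'C'),(((490,262),(572,340)),'D')]]
q=np.array(q);print(q.mean(0),[np.linalg.norm(q[i]-q[i-1]).round(4) for i in range(4)])
for i,j in((1,0),(2,3),(2,1),(3,0)):
    e=q[j]-q[i];print(np.degrees(np.arctan2(e[1],e[0])).round(1))
print('spool',onz('t0',(294,271),.042),'driver',onz('t0',(276,158),.0),onz('t0',(281,229),.02),'beaker',onz('t0',(263,128),.075),'spanner',onz('t0',(305,118),0),onz('t0',(349,127),0))
E
```

```text
m+x [ 0.5867 -0.1543  0.0605] [0.0011, 0.0011]
m-x [ 0.5279 -0.1469  0.063 ] [0.002, 0.002]
f+x [ 0.5643 -0.234   0.0397] [0.0008, 0.0008]
f-x [ 0.5252 -0.2286  0.0373] [0.0013, 0.0013]
dist 0.05934572116509579 0.03951555028629276
mid [ 0.55733867 -0.15059635  0.06174086] [ 0.54477994 -0.23127553  0.0384988 ] len 0.0848943166528174 yaw 81.152200213702 -7.242599138209866 -7.8769497296533535
A [0.5179 0.2799 0.1361] [0.0027, 0.0027]
B [0.5266 0.224  0.1352] [0.0011, 0.0011]
C [0.4696 0.2134 0.1362] [0.0013, 0.0013]
D [0.4616 0.271  0.1355] [0.0027, 0.0027]
[0.49392627 0.24708517 0.13575736] [np.float64(0.057), np.float64(0.0566), np.float64(0.058), np.float64(0.0581)]
98.8
97.9
10.5
9.0
spool [ 0.37703568 -0.04019855  0.042     ] driver [ 0.64373103 -0.01119214  0.        ] [ 0.471928   -0.01597321  0.02      ] beaker [0.69616339 0.02037577 0.075     ] spanner [ 0.74169855 -0.08546345  0.        ] [ 0.71665093 -0.192363    0.        ]
```

Both measurements agree with the given sizes: lying tub edges at 60 and 39 mm, and the stack mouth at z≈136 mm with 9° yaw. The plan is to grip the band across its sides with the tool pitched −41°, lift, pitch +82° so the tub stands, and set it down.

```bash
cat > go.py <<'E'
from h import *
from scipy.spatial.transform import Rotation as Ro
def ori(yaw,th): # yaw of tool y (deg), tilt th about tool y (deg)
    c,s=np.cos(np.radians(yaw)),np.sin(np.radians(yaw))
    y=np.array([c,s,0]);z=np.array([0,0,-1.]);x=np.cross(y,z)
    return np.c_[x,y,z]@Ro.from_euler('y',th,degrees=True).as_matrix()
def delta(grasp,R,back=0):
    s=bot.sense();R0=np.array(s['ee_rot']);p=np.array(grasp)+R[:,2]*(.019-back)
    d=R0.T@(p-s['eef_pos']);r=Ro.from_matrix(R0.T@R).as_rotvec()
    print('row',np.round([*d,*r],4).tolist(),'|d|',np.linalg.norm(d).round(3),'|r|',np.linalg.norm(r).round(3),'q',np.round(s['qpos'],2),'t',s['t'])
E
python3 - <<'E'
from go import *
delta([.5562,-.1547,.030],ori(-8,-41),.12)
delta([.45,.1,.25],ori(40,0))
E
```

```text
row [-0.5689, -0.4865, 0.1124, 0.5142, -0.5843, 1.3772] |d| 0.757 |r| 1.582 q [ 1.22  0.35  1.65 -0.    1.14 -0.08] t 0.15
row [-0.4078, -0.3347, -0.0125, -0.0008, 0.0002, 0.6059] |d| 0.528 |r| 0.606 q [ 1.22  0.35  1.65 -0.    1.14 -0.08] t 0.15
```

The manual's scale: shifts go in units of 100 mm and turns go in units of 0.2 rad. Converting my numbers, -0.41 m is -4.1, -0.17 m is -1.7, 0.6 rad is 3.

```bash
echo '-2,-1.7,-0.5,0,0,1.5;-2,-1.7,-0.5,0,0,1.5;-2,-1.7,-0.5,0,0,1.5;-2,-1.7,-0.5,0,0,1.5;-2,-1.7,-0.5,0,0,1.5;-2,-1.7,-0.5,0,0,1.5;-4.1,-3.4,-0.6,0,0,3;-4.1,-3.4,-0.6,0,0,3;-4.1,-3.4,-0.6,0,0,3;-4.1,-3.4,-0.6,0,0,3;-4.1,-3.4,-0.6,0,0,3;-4.1,-3.4,-0.6,0,0,3' > rows.txt && python3 nudge.py rows.txt 0.093
python3 -c "
from go import *
delta([.5562,-.1547,.030],ori(-8,-41),.12)"
```

```text
t: 1.15
eef_pos: [0.4298, 0.1228, 0.2771]
ee_rot: [[-0.647, 0.762, 0.0], [0.762, 0.647, 0.0], [-0.0, 0.0, -1.0]]
contact_force: [0.2, 1.1, -1.2]
finger_gap: 0.0927
gripper_force: 0.0
row [-0.2493, -0.0337, 0.1709, 0.3017, -0.672, 0.8062] |d| 0.304 |r| 1.092 q [ 0.17  0.1   1.82  0.    1.22 -0.53] t 1.15
```

Converted, -0.25 m is -2.5, 0.17 m is 1.7, 0.806 rad is 4.03.

```bash
echo '-2.5,-0.34,1.7,1.51,-3.36,4.03;-2.5,-0.34,1.7,1.51,-3.36,4.03;-2.5,-0.34,1.7,1.51,-3.36,4.03;-2.5,-0.34,1.7,1.51,-3.36,4.03;-2.5,-0.34,1.7,1.51,-3.36,4.03;-2.5,-0.34,1.7,1.51,-3.36,4.03;-2.5,-0.34,1.7,1.51,-3.36,4.03;-2.5,-0.34,1.7,1.51,-3.36,4.03;-2.5,-0.34,1.7,1.51,-3.36,4.03;-2.5,-0.34,1.7,1.51,-3.36,4.03;-2.5,-0.34,1.7,1.51,-3.36,4.03;-2.5,-0.34,1.7,1.51,-3.36,4.03' > rows.txt && python3 nudge.py rows.txt
python3 -c "
from go import *
delta([.5562,-.1547,.030],ori(-8,-41),.12)
delta([.5562,-.1547,.030],ori(-8,-41),.0)
snap('wrist','w1')"
```

```text
t: 2.15
eef_pos: [0.565, -0.0875, 0.1073]
ee_rot: [[0.102, 0.991, -0.09], [0.749, -0.136, -0.648], [-0.655, -0.001, -0.756]]
contact_force: [0.1, -0.2, 0.4]
finger_gap: 0.0931
gripper_force: 0.0
row [-0.0004, 0.0006, 0.0018, 0.001, -0.0018, 0.0028] |d| 0.002 |r| 0.003 q [ 0.08  0.66  1.65 -0.78  1.15  0.66] t 2.15
row [-0.0006, 0.0005, 0.1218, 0.001, -0.0018, 0.0028] |d| 0.122 |r| 0.003 q [ 0.08  0.66  1.65 -0.78  1.15  0.66] t 2.15
```

View pics/w1.png

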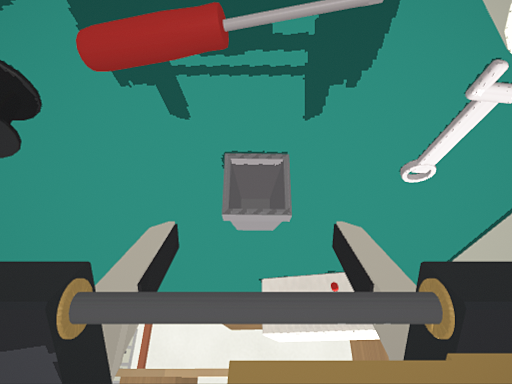

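The tub's mouth, at (222–291, 153–215), is centred between the fingers (178 and 335) and square to them. I'll advance and grip.

Converted, 0.121 m is 1.21, 0.11 m is 1.1.

```bash
echo '0,0,0.3,0,0,0;0,0,0.6,0,0,0;0,0,0.9,0,0,0;0,0,1.1,0,0,0;0,0,1.21,0,0,0;0,0,1.21,0,0,0;0,0,1.21,0,0,0' > rows.txt && python3 nudge.py rows.txt && echo '0,0,0,0,0,0;0,0,0,0,0,0;0,0,0,0,0,0;0,0,0,0,0,0;0,0,0,0,0,0;0,0,0,0,0,0;0,0,0,0,0,0;0,0,0,0,0,0' > rows.txt && python3 nudge.py rows.txt 0.04 15
```

```text
t: 2.78
eef_pos: [0.5542, -0.1663, 0.0165]
ee_rot: [[0.105, 0.99, -0.091], [0.748, -0.139, -0.65], [-0.656, 0.0, -0.755]]
contact_force: [0.1, 0.1, 0.8]
finger_gap: 0.0931
gripper_force: 0.0
t: 3.45
eef_pos: [0.554, -0.1663, 0.0158]
ee_rot: [[0.105, 0.99, -0.091], [0.747, -0.139, -0.65], [-0.656, -0.0, -0.755]]
contact_force: [-0.5, 2.0, 2.4]
finger_gap: 0.06
gripper_force: 15.0
```

```bash
echo '-0.17,0,-0.2,0,0,0;-0.34,0,-0.4,0,0,0;-0.52,0,-0.6,0,0,0;-0.52,0,-0.6,0,0,0;-0.52,0,-0.6,0,0,0' > rows.txt && python3 nudge.py rows.txt
python3 -c "
from go import *
delta([.556,-.1547,.115],ori(-8,41))"
```

```text
t: 3.87
eef_pos: [0.5544, -0.1663, 0.096]
ee_rot: [[0.106, 0.99, -0.09], [0.747, -0.139, -0.65], [-0.656, 0.002, -0.755]]
contact_force: [-0.8, 0.5, -1.3]
finger_gap: 0.06
gripper_force: 15.0
row [0.0152, -0.0001, -0.0194, 0.002, 1.4311, 0.0001] |d| 0.025 |r| 1.431 q [-0.06  0.66  1.7  -0.85  1.05  0.63] t 3.8667
```

```bash
echo '0.02,0,-0.04,0,0.6,0;0.04,0,-0.06,0,1.2,0;0.06,0,-0.08,0,1.8,0;0.08,0,-0.1,0,2.4,0;0.09,0,-0.12,0,3,0;0.1,0,-0.14,0,3.6,0;0.11,0,-0.16,0,4.2,0;0.12,0,-0.17,0,4.8,0;0.13,0,-0.18,0,5.4,0;0.14,0,-0.19,0,6,0;0.15,0,-0.19,0,6.6,0;0.15,0,-0.19,0,7.155,0' > rows.txt && python3 nudge.py rows.txt; echo '0,0,0,0,0,0;0,0,0,0,0,0' > rows.txt && python3 nudge.py rows.txt
python3 -c "
from go import *
delta([.556,-.1547,.115],ori(-8,41))
snap('scene','s1');im=cv2.imread('pics/s1.png')[150:320,80:300];cv2.imwrite('pics/s1c.png',cv2.resize(im,None,fx=3,fy=3))"
```

```text
t: 4.87
eef_pos: [0.5569, -0.143, 0.0986]
ee_rot: [[0.106, 0.99, 0.092], [0.743, -0.14, 0.654], [0.661, -0.001, -0.751]]
contact_force: [-0.2, 0.5, -2.2]
finger_gap: 0.0597
gripper_force: 15.0
t: 5.03
eef_pos: [0.5563, -0.1432, 0.0974]
ee_rot: [[0.11, 0.99, 0.089], [0.748, -0.141, 0.649], [0.655, -0.005, -0.756]]
contact_force: [0.9, 0.2, 0.1]
finger_gap: 0.0598
gripper_force: 15.0
row [0.0029, 0.0013, -0.0018, -0.0024, 0.0019, -0.0044] |d| 0.004 |r| 0.005 q [-0.62  0.71  1.58  0.65  1.3  -0.8 ] t 5.0333
```

View pics/s1c.png

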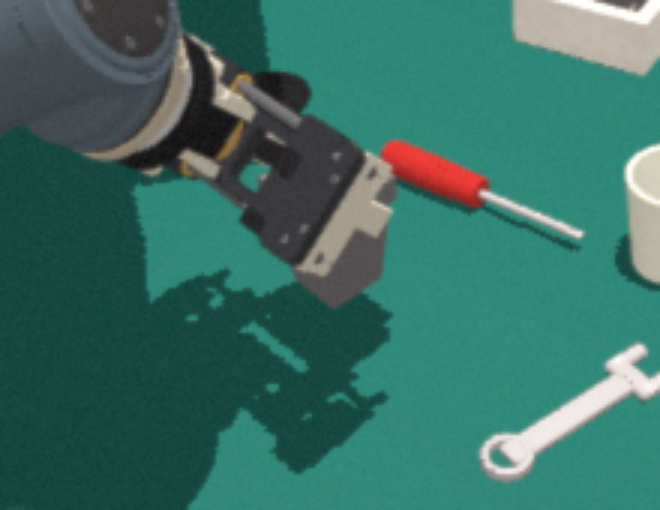

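```bash
echo '-0.1,0,0.12,0,0,0;-0.17,0,0.19,0,0,0;-0.21,0,0.24,0,0,0;-0.21,0,0.24,0,0,0;-0.21,0,0.24,0,0,0' > rows.txt && python3 nudge.py rows.txt; echo '-0.007,0,0.008,0,0,0;-0.013,0,0.015,0,0,0;-0.013,0,0.015,0,0,0;-0.013,0,0.015,0,0,0' > rows.txt && python3 nudge.py rows.txt
```

```text
t: 5.5
eef_pos: [0.5571, -0.1423, 0.0672]
ee_rot: [[0.105, 0.99, 0.09], [0.748, -0.138, 0.65], [0.656, -0.001, -0.755]]
contact_force: [-0.2, -1.0, -1.2]
finger_gap: 0.06
gripper_force: 15.0
t: 5.83
eef_pos: [0.5573, -0.1429, 0.0658]
ee_rot: [[0.105, 0.99, 0.091], [0.748, -0.139, 0.649], [0.656, -0.0, -0.755]]
contact_force: [0.4, 0.4, -1.0]
finger_gap: 0.0598
gripper_force: 15.0
```

```bash
for i in 1 2; do echo '-0.007,0,0.008,0,0,0;-0.013,0,0.015,0,0,0;-0.013,0,0.015,0,0,0' > rows.txt && python3 nudge.py rows.txt|grep -E 'eef_pos|contact'; done
```

```text
eef_pos: [0.5572, -0.1428, 0.0635]
contact_force: [0.1, 0.1, -0.8]
eef_pos: [0.5573, -0.1428, 0.0618]
contact_force: [-0.7, -0.8, 1.6]
```

```bash
for i in 1 2; do echo '-0.004,0,0.005,0,0,0;-0.007,0,0.008,0,0,0;-0.007,0,0.008,0,0,0' > rows.txt && python3 nudge.py rows.txt|grep -E 'eef_pos|contact'; done
```

```text
eef_pos: [0.5573, -0.1426, 0.0616]
contact_force: [-2.7, -0.2, 9.8]
eef_pos: [0.5573, -0.1424, 0.0613]
contact_force: [-5.4, 1.2, 16.0]
```

The foot is on the bench. I'll ease off, open, and retreat along the tool axis.

Converted, -0.0008 m is -0.008, 0.0007 m is 0.007.

```bash
echo '0.007,0,-0.008,0,0,0;0.007,0,-0.008,0,0,0' > rows.txt && python3 nudge.py rows.txt|grep contact; echo '0,0,0,0,0,0;0,0,0,0,0,0;0,0,0,0,0,0;0,0,0,0,0,0;0,0,0,0,0,0;0,0,0,0,0,0' > rows.txt && python3 nudge.py rows.txt 0.093; echo '0,0,-0.2,0,0,0;0,0,-0.5,0,0,0;0,0,-0.8,0,0,0;0,0,-1.1,0,0,0;0,0,-1.4,0,0,0;0,0,-1.4,0,0,0;0,0,-1.4,0,0,0' > rows.txt && python3 nudge.py rows.txt
python3 -c "
from go import *
snap('wrist','w2');delta([.5562,-.1547,.076],ori(-8,0),.15)"
```

```text
contact_force: [-1.9, 0.2, 7.2]
t: 7.5
eef_pos: [0.5572, -0.1428, 0.0605]
ee_rot: [[0.105, 0.99, 0.091], [0.748, -0.139, 0.649], [0.656, -0.001, -0.755]]
contact_force: [0.6, 0.0, -0.1]
finger_gap: 0.0919
gripper_force: 0.0
t: 8.08
eef_pos: [0.5447, -0.2346, 0.1669]
ee_rot: [[0.105, 0.99, 0.093], [0.748, -0.14, 0.648], [0.655, 0.001, -0.756]]
contact_force: [0.3, -0.0, 0.2]
finger_gap: 0.0929
gripper_force: 0.0
row [0.0871, 0.0008, 0.0212, -0.0008, -0.7153, -0.0004] |d| 0.09 |r| 0.715 q [-0.74  0.68  1.43  0.57  1.5  -0.78] t 8.1333
```

View pics/w2.png

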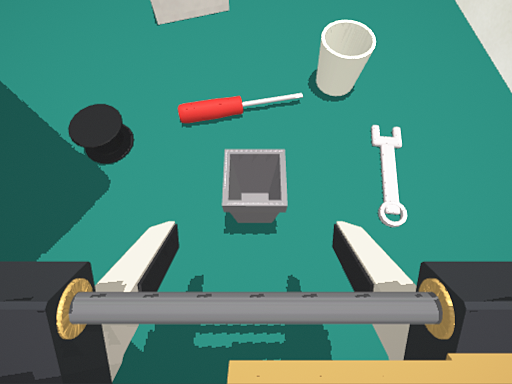

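The tub stands upright with its mouth at (222–287, 150–213), and the bystanders are untouched. Next I'll go straight above it.

Converted, 0.087 m is 0.87, 0.06 m is 0.6, -0.715 rad is -3.575.

```bash
echo '0.3,0,-0.1,0,-0.5,0;0.6,0,0,0,-1,0;0.87,0.01,0.21,0,-3.575,0;0.87,0.01,0.21,0,-3.575,0;0.87,0.01,0.21,0,-3.575,0;0.87,0.01,0.21,0,-3.575,0;0.87,0.01,0.21,0,-3.575,0;0.87,0.01,0.21,0,-3.575,0;0.87,0.01,0.21,0,-3.575,0' > rows.txt && python3 nudge.py rows.txt
python3 -c "
from go import *
snap('wrist','w3');snap('top','t1');delta([.5562,-.1547,.077],ori(-8,0),0)
def crop(fn,u,v,w,h,f):
    im=cv2.imread('pics/'+fn+'.png')[v:v+h,u:u+w];return cv2.resize(im,None,fx=f,fy=f,interpolation=cv2.INTER_CUBIC)
cv2.imwrite('pics/c1.png',crop('w3',172,100,160,120,5))"
```

```text
t: 8.88
eef_pos: [0.5562, -0.1545, 0.2064]
ee_rot: [[0.138, 0.99, -0.002], [0.99, -0.138, 0.004], [0.004, -0.003, -1.0]]
contact_force: [-0.9, -0.5, -0.1]
finger_gap: 0.093
gripper_force: 0.0
row [0.0006, 0.0002, 0.1486, -0.0021, -0.0027, -0.0009] |d| 0.149 |r| 0.003 q [-0.35  0.41  1.59  0.    1.14 -0.22] t 8.9833
```

View pics/c1.png

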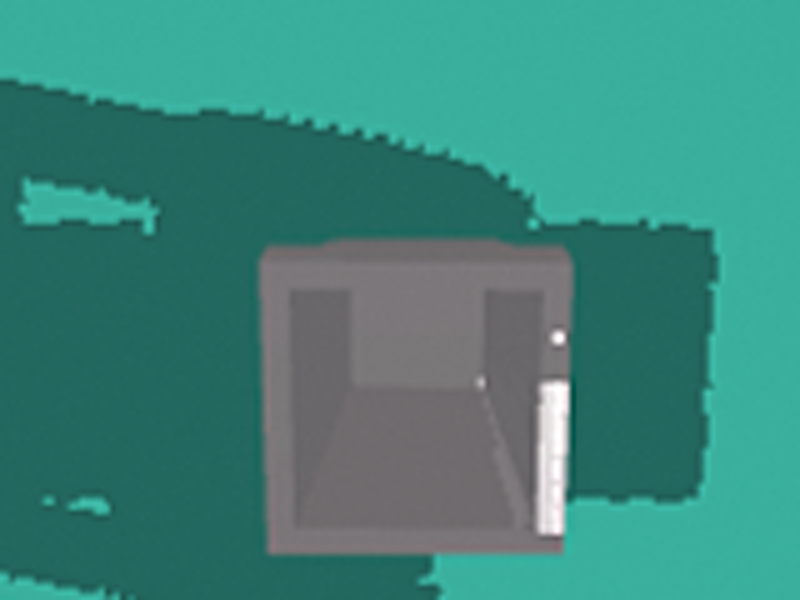

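```bash
python3 -c "
from go import *
q=np.array([onz('w3',((u+.5)/5-.5+172,(v+.5)/5-.5+100),.085) for u,v in((262,262),(572,262),(565,553),(267,553))])
print(q.round(4),q.mean(0).round(4),[np.linalg.norm(q[i]-q[i-1]).round(4) for i in range(4)])
for i,j in((0,1),(3,2),(3,0),(2,1)):
    e=q[j]-q[i];print(np.degrees(np.arctan2(e[1],e[0])).round(2))
delta([*q.mean(0)[:2],.077],ori(-8,0),0)
"
```

```text
[[ 0.5303 -0.1239  0.085 ]
 [ 0.5891 -0.132   0.085 ]
 [ 0.5813 -0.1911  0.085 ]
 [ 0.5214 -0.1828  0.085 ]] [ 0.5555 -0.1575  0.085 ] [np.float64(0.0596), np.float64(0.0593), np.float64(0.0596), np.float64(0.0604)]
-7.85
-7.83
81.41
82.44
row [-0.0022, -0.0001, 0.1486, -0.0021, -0.0027, -0.0009] |d| 0.149 |r| 0.003 q [-0.35  0.41  1.59  0.    1.14 -0.22] t 8.9833
```

Converted, 0.147 m is 1.47, 0.14 m is 1.4, -0.003 rad is -0.015.

```bash
echo '-0.02,0,0.35,-0.01,-0.015,0;-0.02,0,0.7,-0.01,-0.015,0;-0.02,0,1,-0.01,-0.015,0;-0.02,0,1.25,-0.01,-0.015,0;-0.02,0,1.4,-0.01,-0.015,0;-0.02,0,1.47,-0.01,-0.015,0;-0.02,0,1.47,-0.01,-0.015,0;-0.02,0,1.47,-0.01,-0.015,0' > rows.txt && python3 nudge.py rows.txt; echo '0,0,0,0,0,0;0,0,0,0,0,0;0,0,0,0,0,0;0,0,0,0,0,0;0,0,0,0,0,0;0,0,0,0,0,0;0,0,0,0,0,0;0,0,0,0,0,0' > rows.txt && python3 nudge.py rows.txt 0.04 15;  echo '0,0,-0.2,0,0,0;0,0,-0.5,0,0,0;0,0,-0.9,0,0,0;0,0,-1.3,0,0,0;0,0,-1.7,0,0,0;0,0,-2,0,0,0;0,0,-2,0,0,0;0,0,-2,0,0,0' > rows.txt && python3 nudge.py rows.txt
python3 -c "
from go import *
delta([.4939,.2471,.28],ori(9,0),0)"
```

```text
t: 9.65
eef_pos: [0.5564, -0.1578, 0.0608]
ee_rot: [[0.14, 0.99, 0.001], [0.99, -0.14, -0.003], [-0.002, 0.002, -1.0]]
contact_force: [0.4, 0.8, 0.4]
finger_gap: 0.0932
gripper_force: 0.0
t: 10.32
eef_pos: [0.5563, -0.1571, 0.0607]
ee_rot: [[0.139, 0.99, 0.001], [0.99, -0.139, -0.003], [-0.003, 0.002, -1.0]]
contact_force: [-1.2, -0.5, 3.5]
finger_gap: 0.0597
gripper_force: 15.0
t: 10.98
eef_pos: [0.5564, -0.1567, 0.2616]
ee_rot: [[0.139, 0.99, 0.004], [0.99, -0.139, -0.004], [-0.003, 0.004, -1.0]]
contact_force: [-0.5, 0.3, -0.7]
finger_gap: 0.0597
gripper_force: 15.0
row [0.3912, -0.118, -0.0012, 0.0036, 0.004, -0.2964] |d| 0.409 |r| 0.296 q [-0.35  0.36  1.53 -0.    1.25 -0.21] t 10.9833
```

Converted, 0.08 m is 0.8, 0.283 m is 2.83, -0.28 rad is -1.4.

```bash
echo '0.4,-0.12,-0.1,0,0,-0.15;0.8,-0.24,-0.1,0,0,-0.35;1.2,-0.36,-0.1,0,0,-0.55;1.6,-0.48,-0.1,0,0,-0.8;2,-0.6,-0.1,0,0,-1;2.4,-0.75,-0.1,0,0,-1.2;2.7,-0.9,-0.1,0.015,0.02,-1.4;2.83,-1,-0.1,0.015,0.02,-1.48;2.83,-1,-0.1,0.015,0.02,-1.48;2.83,-1,-0.1,0.015,0.02,-1.48;2.83,-1,-0.1,0.015,0.02,-1.48;2.83,-1,-0.1,0.015,0.02,-1.48' > rows.txt && python3 nudge.py rows.txt
python3 -c "
from go import *
snap('wrist','w4');delta([.4939,.2471,.28],ori(9,0),0)"
```

```text
t: 11.98
eef_pos: [0.4966, 0.1365, 0.2689]
ee_rot: [[-0.154, 0.988, -0.003], [0.988, 0.154, 0.001], [0.001, -0.003, -1.0]]
contact_force: [0.7, -0.1, 0.1]
finger_gap: 0.0601
gripper_force: 15.0
row [0.1096, 0.0144, 0.0081, -0.0025, -0.001, -0.0023] |d| 0.111 |r| 0.004 q [0.18 0.24 1.68 0.   1.23 0.02] t 12.0333
```

View pics/w4.png

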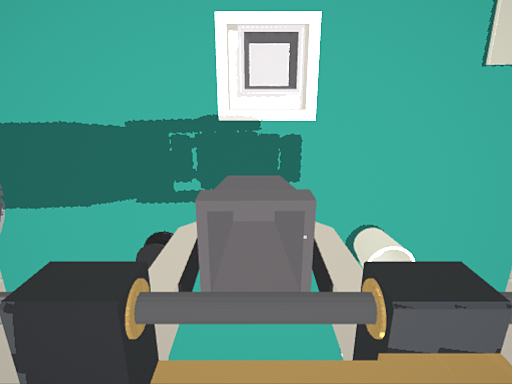

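The stack, at (237–304, 25–94), is ahead and clear of the held tub, which hangs upright. I'll enlarge it to refine its position.

```bash
python3 -c "
import cv2
im=cv2.imread('pics/w4.png')[5:125,210:330];cv2.imwrite('pics/c2.png',cv2.resize(im,None,fx=5,fy=5,interpolation=cv2.INTER_CUBIC))"
```

```text
(no output)
```

View pics/c2.png

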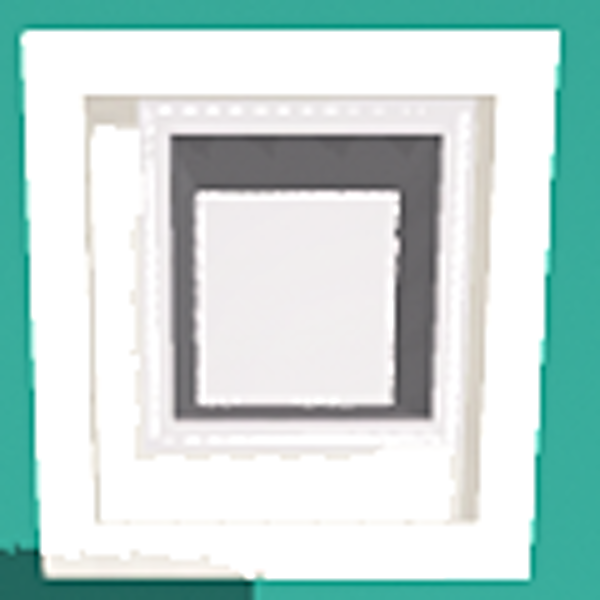

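```bash
python3 -c "
from go import *
for pts,zs in((((170,136),(443,136),(433,418),(176,418)),(.128,.136,.144)),(((22,30),(560,30),(528,578),(45,578)),(.05,))):
  for z in zs:
    q=np.array([onz('w4',((u+.5)/5-.5+210,(v+.5)/5-.5+5),z) for u,v in pts])
    print(z,q.mean(0).round(4),[np.linalg.norm(q[i]-q[i-1]).round(4) for i in range(4)])
for i,j in((0,1),(3,2),(3,0),(2,1)):
    e=q[j]-q[i];print(np.degrees(np.arctan2(e[1],e[0])).round(2))
print('rim center t0/w4',)
delta([.4939,.2471,.20],ori(9,0),0)
"
```

```text
0.128 [0.4934 0.2468 0.128 ] [np.float64(0.0491), np.float64(0.05), np.float64(0.0491), np.float64(0.0495)]
0.136 [0.4932 0.246  0.136 ] [np.float64(0.0479), np.float64(0.0487), np.float64(0.0478), np.float64(0.0482)]
0.144 [0.493  0.2452 0.144 ] [np.float64(0.0466), np.float64(0.0474), np.float64(0.0466), np.float64(0.0469)]
0.05 [0.4932 0.2462 0.05  ] [np.float64(0.1211), np.float64(0.1213), np.float64(0.1211), np.float64(0.1201)]
8.9
8.94
99.38
98.81
rim center t0/w4
row [0.1095, 0.0146, 0.0881, -0.0025, -0.001, -0.0023] |d| 0.141 |r| 0.004 q [0.18 0.24 1.68 0.   1.23 0.02] t 12.0333
```

```bash
echo '0.35,0.05,0.1,-0.0125,-0.005,-0.01;0.7,0.1,0.2,-0.0125,-0.005,-0.01;1,0.138,0.2,-0.0125,-0.005,-0.01;1.089,0.138,0.2,-0.0125,-0.005,-0.01;1.089,0.138,0.3,-0.0125,-0.005,-0.01;1.089,0.138,0.4,-0.0125,-0.005,-0.01;1.089,0.138,0.45,-0.0125,-0.005,-0.01;1.089,0.138,0.45,-0.0125,-0.005,-0.01;1.089,0.138,0.45,-0.0125,-0.005,-0.01;1.089,0.138,0.45,-0.0125,-0.005,-0.01' > rows.txt && python3 nudge.py rows.txt
python3 -c "
from go import *
delta([.4933,.2463,.18],ori(9,0),0);print(bot.sense()['contact_force'])
"
```

```text
t: 12.87
eef_pos: [0.4932, 0.2467, 0.2249]
ee_rot: [[-0.157, 0.988, 0.001], [0.988, 0.157, 0.0], [0.0, 0.001, -1.0]]
contact_force: [-0.3, 0.5, -0.4]
finger_gap: 0.0601
gripper_force: 15.0
row [-0.0005, -0.0, 0.0639, 0.0011, -0.0003, 0.0005] |d| 0.064 |r| 0.001 q [0.38 0.35 1.64 0.   1.15 0.22] t 12.8667
[-0.34986796  0.49064224 -0.39653387]
```

Converted, 0.05 m is 0.5, 0.045 m is 0.45, 0.001 rad is 0.005.

```bash
echo '0,0,0.05,0.005,0,0;0,0,0.1,0.005,0,0;0,0,0.15,0.005,0,0;0,0,0.2,0.005,0,0;0,0,0.25,0.005,0,0;0,0,0.3,0.005,0,0;0,0,0.35,0.005,0,0;0,0,0.4,0.005,0,0;0,0,0.45,0.005,0,0;0,0,0.5,0.005,0,0;0,0,0.5,0.005,0,0;0,0,0.5,0.005,0,0' > rows.txt && python3 nudge.py rows.txt
for i in 1 2 3; do echo '0,0,0.02,0,0,0;0,0,0.04,0,0,0;0,0,0.04,0,0,0;0,0,0.04,0,0,0' > rows.txt && python3 nudge.py rows.txt|grep -E 'eef_pos|contact'; done
```

```text
t: 13.87
eef_pos: [0.4928, 0.2474, 0.1744]
ee_rot: [[-0.158, 0.987, -0.001], [0.987, 0.158, -0.0], [0.0, -0.001, -1.0]]
contact_force: [0.0, 1.6, -0.8]
finger_gap: 0.0599
gripper_force: 15.0
eef_pos: [0.4929, 0.2474, 0.1706]
contact_force: [0.9, -0.1, -1.2]
eef_pos: [0.4928, 0.2474, 0.1665]
contact_force: [-0.4, -0.0, -1.1]
eef_pos: [0.4928, 0.2474, 0.1625]
contact_force: [-0.6, 0.2, -1.9]
```

```bash
for i in 1 2 3 4 5; do echo '0,0,0.01,0,0,0;0,0,0.02,0,0,0;0,0,0.02,0,0,0' > rows.txt && python3 nudge.py rows.txt|grep -E 'eef_pos|contact'|tr '\n' ' '; echo; done
```

```text
eef_pos: [0.4928, 0.2474, 0.1605] contact_force: [0.4, 0.7, -1.0] 
eef_pos: [0.4928, 0.2474, 0.1584] contact_force: [0.1, 0.2, -0.9] 
eef_pos: [0.4928, 0.2474, 0.1565] contact_force: [0.6, -1.3, -0.2] 
eef_pos: [0.4929, 0.2474, 0.1546] contact_force: [1.2, -0.4, 0.8] 
eef_pos: [0.493, 0.2475, 0.1527] contact_force: [0.5, 0.2, 3.2]
```

Contact is at TCP z≈0.156, a few mm above the estimate, so it may be touching on one wall. A gentle sideways and yaw wiggle at this light load will show whether it settles deeper.

Converted, -0.0015 m is -0.015, 0.0015 m is 0.015, -0.02 rad is -0.1.

```bash
echo '0.01,0,0,0,0,0;0.015,0,0,0,0,0.1;0.015,0,0,0,0,0.1;0,0.015,0,0,0,0;0,0.015,0,0,0,-0.1;-0.015,0,0,0,0,-0.1;-0.015,0,0,0,0,0;0,-0.015,0,0,0,0.1;0,-0.015,0,0,0,0;0,0,0,0,0,0;0,0,0,0,0,0;0,0,0,0,0,0' > rows.txt && python3 nudge.py rows.txt
python3 -c "
from go import *
f=[]
for i in range(8):
    bot.capture('scene');s=bot.sense();f.append([*s['contact_force'],*s['wrist_torque']])
print(np.mean(f,0).round(2),np.std(f,0).round(2),s['eef_pos'])
snap('scene','s2');delta([.4933,.2463,.16],ori(9,0))
im=cv2.imread('pics/s2.png')[40:180,220:360];a=cv2.imread('pics/s0.png')[40:180,220:360];cv2.imwrite('pics/c3.png',np.hstack([cv2.resize(i,None,fx=2.85,fy=4.2,interpolation=cv2.INTER_CUBIC) for i in (im,a)]))
"
```

```text
t: 17.12
eef_pos: [0.4929, 0.2474, 0.1526]
ee_rot: [[-0.158, 0.987, -0.0], [0.987, 0.158, 0.0], [0.0, -0.0, -1.0]]
contact_force: [0.7, -0.4, 3.8]
finger_gap: 0.0601
gripper_force: 15.0
[ 0.33 -0.32  2.66 -0.04 -0.07  0.01] [0.35 0.5  0.54 0.02 0.03 0.02] [0.49285584 0.2474399  0.1526451 ]
row [-0.0012, 0.0003, 0.0116, -0.0003, -0.0002, 0.0015] |d| 0.012 |r| 0.002 q [0.38 0.43 1.71 0.   1.   0.22] t 17.5667
```

View pics/c3.png

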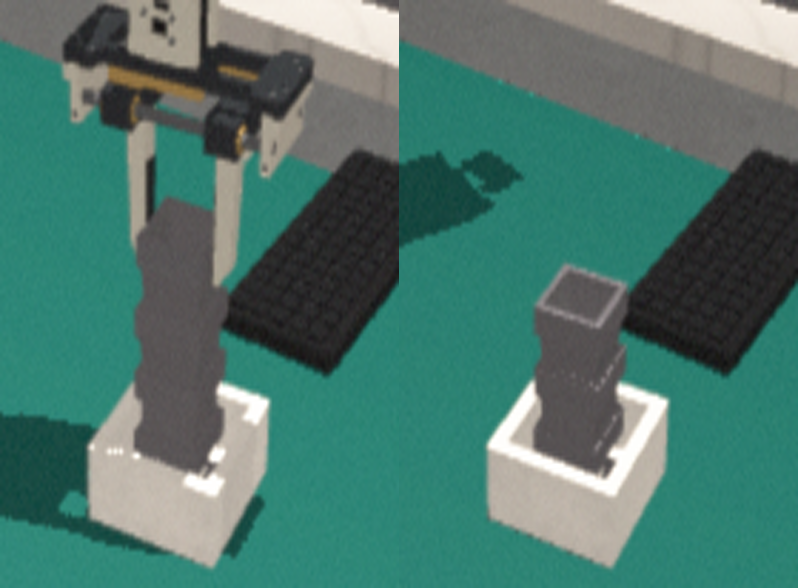

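In the picture the held tub's rim-to-rim step down its left edge is about 71 px (232→303). The step below it is about 72 px (303→375), and in the earlier picture 70 px, so it looks fully nested. I'll check this sub-pixel from the edge profile.

```bash
python3 -c "
from go import *
for fn in('s2','s0'):
    im=cv2.imread('pics/'+fn+'.png').astype(float);out=[]
    for r in range(94,150):
        row=cv2.GaussianBlur(im[r:r+1],(3,1),0)[0]; g=row[:,1]-row[:,2]  # green-red: bench high, tub ~0
        seg=g[258:285];j=np.argmax(seg<35)
        c=258+j-1+(seg[j-1]-35)/(seg[j-1]-seg[j]+1e-6) if j>0 else np.nan
        out.append((r,round(c,1)))
    print(fn,out)
"
```

```text
s2 [(94, np.float64(265.3)), (95, np.float64(265.3)), (96, np.float64(265.3)), (97, np.float64(265.6)), (98, np.float64(266.0)), (99, np.float64(266.7)), (100, np.float64(267.2)), (101, np.float64(267.4)), (102, np.float64(267.5)), (103, np.float64(268.1)), (104, np.float64(269.1)), (105, np.float64(269.4)), (106, np.float64(269.5)), (107, np.float64(269.6)), (108, np.float64(269.8)), (109, np.float64(269.8)), (110, np.float64(269.8)), (111, np.float64(269.1)), (112, np.float64(268.1)), (113, np.float64(267.2)), (114, np.float64(266.9)), (115, np.float64(266.9)), (116, np.float64(266.8)), (117, np.float64(266.8)), (118, np.float64(266.8)), (119, np.float64(267.0)), (120, np.float64(267.8)), (121, np.float64(268.8)), (122, np.float64(269.1)), (123, np.float64(269.1)), (124, np.float64(269.4)), (125, np.float64(269.4)), (126, np.float64(268.8)), (127, np.float64(267.8)), (128, np.float64(266.9)), (129, np.float64(266.8)), (130, np.float64(266.6)), (131, np.float64(265.5)), (132, np.float64(264.5)), (133, np.float64(263.5)), (134, np.float64(262.4)), (135, np.float64(261.5)), (136, np.f
[... 659 characters left out ...]
4(267.1)), (117, np.float64(267.1)), (118, np.float64(267.1)), (119, np.float64(267.6)), (120, np.float64(269.0)), (121, np.float64(269.2)), (122, np.float64(269.4)), (123, np.float64(269.5)), (124, np.float64(269.5)), (125, np.float64(269.0)), (126, np.float64(268.2)), (127, np.float64(267.4)), (128, np.float64(267.1)), (129, np.float64(267.0)), (130, np.float64(266.2)), (131, np.float64(264.9)), (132, np.float64(263.9)), (133, np.float64(262.9)), (134, np.float64(261.9)), (135, np.float64(260.9)), (136, np.float64(259.9)), (137, np.float64(258.9)), (138, nan), (139, nan), (140, nan), (141, nan), (142, nan), (143, nan), (144, nan), (145, nan), (146, nan), (147, nan), (148, nan), (149, nan)]
```

```bash
python3 -c "
from go import *
c=np.array([.4929,.2469]);a=np.radians(9);R=np.array([[np.cos(a),-np.sin(a)],[np.sin(a),np.cos(a)]])
C=c+R@[-.03,-.03]
for n,z in(('held band bottom',.1527-.0607+.067),('.140',.140),('.136',.136),('.132',.132),('bandbot .118',.118),('next mouth .096',.096)): print(n,proj('s2',[*C,z]).round(2))
"
```

```text
held band bottom [266.35 103.56]
.140 [266.32 110.8 ]
.136 [266.31 112.31]
.132 [266.31 113.81]
bandbot .118 [266.28 119.01]
next mouth .096 [266.25 127.03]
```

The held tub's band bottom projects exactly where it is seen, and the lower mouth is about 21–24 mm below it against a nominal 22 mm. So it is on its seat. I'll centre it by 1 mm, then back off until the load is just its own weight.

The manual's scale: shifts go in units of 100 mm and turns go in units of 0.2 rad. Converting my numbers, -0.001 m is -0.01, 0.001 m is 0.01.

```bash
cat > f.py <<'E'
from go import *
f=[]
for i in range(8):
    bot.capture('scene');s=bot.sense();f.append([*s['contact_force'],*s['wrist_torque']])
print(np.mean(f,0).round(2),np.round(s['eef_pos'],4),s['t'])
E
echo '-0.01,0,0.005,0,0,0;-0.01,0,0.01,0,0,0;-0.01,0,0.01,0,0,0;-0.01,0,0.01,0,0,0' > rows.txt && python3 nudge.py rows.txt >/dev/null; python3 f.py
for i in 1 2; do echo '0,0,-0.007,0,0,0;0,0,-0.015,0,0,0;0,0,-0.015,0,0,0;0,0,-0.015,0,0,0' > rows.txt && python3 nudge.py rows.txt >/dev/null; python3 f.py; done
```

```text
[ 0.41  0.23  3.94  0.   -0.02 -0.01] [0.493  0.2465 0.1517] 18.3
[ 0.09  0.26  2.44  0.02 -0.06 -0.  ] [0.493  0.2464 0.1531] 19.0333
[ 0.39  0.18  1.08  0.01 -0.08 -0.  ] [0.493  0.2464 0.1546] 19.7667
```

```bash
echo '0,0,-0.005,0,0,0;0,0,-0.009,0,0,0;0,0,-0.009,0,0,0;0,0,-0.009,0,0,0' > rows.txt && python3 nudge.py rows.txt >/dev/null; python3 f.py
echo '0,0,0,0,0,0;0,0,0,0,0,0;0,0,0,0,0,0;0,0,0,0,0,0' > rows.txt && python3 nudge.py rows.txt 0.07|tail -3
echo '0,0,0,0,0,0;0,0,0,0,0,0;0,0,0,0,0,0;0,0,0,0,0,0;0,0,0,0,0,0' > rows.txt && python3 nudge.py rows.txt 0.093|tail -3
echo '0,0,-0.1,0,0,0;0,0,-0.3,0,0,0;0,0,-0.6,0,0,0;0,0,-1,0,0,0;0,0,-1.3,0,0,0;0,0,-1.6,0,0,0;0,0,-1.6,0,0,0' > rows.txt && python3 nudge.py rows.txt
python3 -c "
from go import *
snap('scene','s3');snap('top','t3');snap('wrist','w5')
im=cv2.imread('pics/s3.png').astype(float)
C=np.array([.4673,.2126])
for r in range(86,130):
    row=cv2.GaussianBlur(im[r:r+1],(3,1),0)[0]; g=row[:,1]-row[:,2]
    w=np.where(g[255:310]<20)[0];print(r,w[0]+255 if len(w) else 0,len(w),end='; ')
for fn in('s3',):
  for z in(.181,.163,.141): print(z,proj(fn,[*C,z]))
b=cv2.imread('pics/w5.png')[90:290,130:380];a=cv2.imread('pics/s3.png')[60:160,220:345]
cv2.imwrite('pics/c4.png',np.hstack([cv2.resize(a,(400,320),interpolation=cv2.INTER_CUBIC),cv2.resize(b,(400,320))]))
"
```

```text
[ 0.41  0.46 -0.07 -0.01 -0.04  0.01] [0.493  0.2464 0.1555] 20.5
contact_force: [0.1, -0.5, 0.0]
finger_gap: 0.0699
gripper_force: 0.0
contact_force: [0.3, 0.6, -0.9]
finger_gap: 0.0924
gripper_force: 0.0
t: 21.83
eef_pos: [0.4946, 0.2471, 0.3224]
ee_rot: [[-0.158, 0.987, 0.009], [0.987, 0.158, 0.004], [0.002, 0.009, -1.0]]
contact_force: [0.4, -0.1, -0.0]
finger_gap: 0.093
gripper_force: 0.0
86 279 1; 87 278 7; 88 277 12; 89 275 19; 90 274 24; 91 273 28; 92 272 29; 93 271 30; 94 270 31; 95 269 32; 96 269 32; 97 268 32; 98 268 32; 99 268 31; 100 268 30; 101 268 30; 102 269 29; 103 270 27; 104 270 29; 105 271 29; 106 271 30; 107 271 33; 108 271 36; 109 271 37; 110 271 39; 111 270 40; 112 269 41; 113 268 42; 114 268 42; 115 268 42; 116 268 42; 117 268 42; 118 268 39; 119 269 34; 120 270 29; 121 270 27; 122 270 29; 123 270 29; 124 270 29; 125 270 29; 126 269 30; 127 268 31; 128 268 31; 129 268 30; 0.181 [266.16125906  94.92960658]
0.163 [266.13334947 101.94570831]
0.141 [266.09993746 110.34504372]
```

View pics/c4.png

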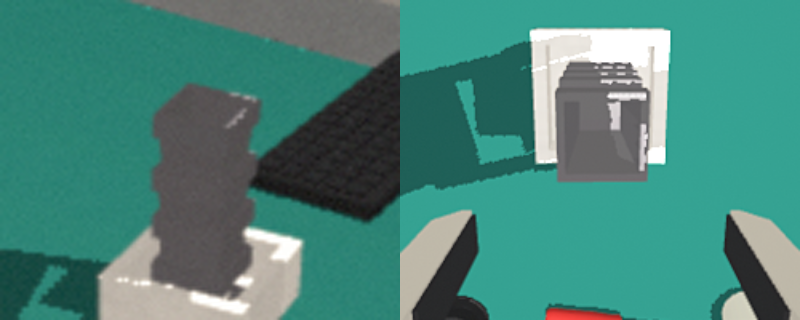

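The tub stands upright and square in the stack (left, 155–260 × 85–160; right, 555–648 × 85–180), with an even pitch to the tub below. The gripper is clear, so I'll hand in.

```bash
python3 -c "
from workcell import bot
print(bot.close_job())"
```

```text
the job is handed in; nothing more can be done
None
```

The tub was stood upright and let go, then re-gripped by its rim from above and lowered into the top tub of the stack. It rests there upright, with peak contact about 5 N and the load down to its own weight at release; the job is handed in (no verdict was returned) at about 22 s.

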